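# Switch the sorting chute to the empty tray and send two filters down

## Robot

A 6-joint arm with a two-finger parallel gripper is mounted at the origin on the work surface. World frame = base frame: x ahead of the robot, y to its left, z up, the work surface at z = 0. Lengths are in m, angles in rad, forces in N, time in s.
With the tool pointing down it reaches from about 0.35 to 1 m from the base axis. Payload 7.1 kg.
Tool frame: the origin (TCP) lies between the finger pads; the fingertips stand 22 mm ahead of it and the grasp point (between the pads) lies 3 mm ahead of it; x points along the fingers, y is the direction in which the jaws open and shut, and the axes are right-handed (so a half turn about x gives the same grasp; the last joint's range is limited). The gripper opens to 85 mm and grips with 20 to 120 N. Pads are 22 mm wide; open, the fingers measure 114 mm over their backs; the gripper's body (76 mm by 85 mm) begins 54 mm behind the grasp point. The pads swing forward as they close: fully open they stand 13 mm farther back than shut.
Start: joints at [-1.205, 0.423, 1.63, -0, 1.089, -0.019], TCP at [0.235, -0.579, 0.253] pointing down, gripper open.
Joint ranges: [-3, 3], [-0.9, 2.11], [0.09, 2.58], [-1.31, 4.45], [0.11, 2.69], [-2.54, 2.54]. Speed limits (rad/s): [2.39, 2.39, 3.01, 3.14, 3.14, 3.14].

## Interface

Orientations are given as a rotation vector (axis times angle).
In Python, from rig import manip gives the robot as it stands. The module is installed in compiled form; this text tells all that it offers. Calls block until the motion is done:
- manip.move_to(position, orientation): joint-space move of the TCP to a pose.
- manip.servo_line(position, orientation=None, rate=0.15): straight line of the TCP; orientation=None keeps the orientation; rate is the mean speed in m/s.
- manip.set_joints(angles): joint-space move.
- manip.command_gripper(opening, f_grip=None): finger opening in m; f_grip is the grip in N (None keeps the last); returns when the fingers have stopped.
- manip.hold(seconds).
- manip.solve_ik(position, orientation): joint angles nearest the present ones, or None.
- manip.camera(name): name is "scene" or "top" or "wrist"; returns a dict with "image" (420x560x3 uint8, red, green, blue), "fx", "fy", "cx", "cy" (pixels), "k1" (the pictures are not rectified: a ray, as slopes to the right and down, at radius r is drawn at 1 + k1 r^2 times it, then the intrinsics apply), "cam_to_world" (4x4, takes a point from camera to world coordinates); the wrist camera has in their place "mount" (4x4, takes a point from camera to tool coordinates, whose origin is the TCP and whose axes are the tool frame's). Camera axes: x right, y down, z forward; pixel columns grow to the right and rows downward; lengths in m; the calibration is good to about 2 mm. A picture is of the moment at which its call begins: read the wrist's pose just before it. There is no depth.
A pose or a line that the arm cannot do raises manip.IKError and nothing moves.
- manip.sign_off(): hands the job in, once; it reports no verdict.
Readings, each from a call of its own:
- manip.get_time(): time.
- manip.get_joint_positions(): joint angles.
- manip.get_joint_vel(): joint speeds.
- manip.get_tau(): joint torques, N m.
- manip.get_position(): TCP position.
- manip.get_ee_rot(): TCP orientation.
- manip.get_contact_force(): force on the tool from outside, world axes, zero at the start.
- manip.get_torque(): the same for the moment, N m.
- manip.get_width(): finger opening in m.
Only numpy, scipy, OpenCV 4.12 (cv2) and the standard library are available. Lean on these libraries where they do the work, as an engineer would, in place of code of your own. Each camera call takes 0.05 s, during which the arm holds its last target.

## Task

The tray that the sorting chute is feeding is full. With a fingertip, rock the yellow flap over its pivot until it lies fully against the other side, and only then push the two filters waiting on the deck over the edge, so that they slide down the newly opened chute and both end in the empty tray. Work gently and only push: do not grip or lift the flap or the filters, and leave the full tray's filters and the other things on the table where they are.

Things in the scene. Friction and masses are not known exactly. Their poses are not given: they have to be found in the camera images.
- chute: Sorting chute of polished, slippery steel (friction 0.2 to 0.3) on a white tube stand, fixed to the table, 620 mm long with its trays. Origin on the table under its middle line, x = downhill, y = left when looking downhill, z up. A level deck leads to a lip, a slide plate, and a fork into a left and a right lane, each 72 mm wide, each ending over a tray. Lengths below are in this frame.
- deck (a point): Middle of the level deck's surface, x = -185, z = 185 mm. The deck runs from its open rear edge at x = -270 to the lip at x = -100 and is 212 mm wide, with 18 mm high side rails that close in like a funnel from x = -175 to the 84 mm wide mouth at the lip.
- lip (a point): Middle of the lip where the deck ends, x = -100, y = 0, z = 185 mm. From here the slide plate falls at 27 degrees (0.47 rad) to x = 158, z = 53. Its rails and middle divider stand 30 mm square to the plate: 84 mm apart for the first 60 mm of slope, then spreading to the two lanes. A filter whose centre is 10 mm or more past the lip tips over and slides down by itself in about a second.
- flap (a joint): Angle (rad) of the yellow flap about its pivot, axis square to the slide plate. -0.46: tip on the left rail (+y), left lane shut, right lane (full tray) open; so it starts. 0.46: fully against the right, left lane (empty tray) open. No spring: more than 0.2 off the middle it falls by its weight to the side it leans to; nearer the middle it stays where left. 1 N at the post moves it.
- flap_grip (a point): Centre of the top of the black upright post on the flap, its handle (16 mm diameter, 56 mm long, square to the slide plate, so its top leans downhill by 27 degrees), 60 mm from the pivot. The post's upper 50 mm stand clear above all rails. It swings 53 mm sideways, from the left to the right of the chute.
- flap_pivot (a point): Pivot of the flap on the slide plate, at the head of the 12 mm wide divider between the lanes, at x = 29, y = 0, z = 119 mm of the chute. The flap's yellow blade, 90 mm long, 29 mm high and 4 mm thick, points uphill from here. Axes as the chute's.
- tray_empty: Blue open tray, fixed under the end of the left lane, outside 200 x 83 x 42 mm, wall and floor 3 mm. Origin at the centre of its underside, at x = 248, y = 43.5 mm of the chute, x along its length (the chute's x). Empty at the start.
- tray_full: Blue open tray of the same size, fixed under the end of the right lane, with filter_c, filter_d and filter_e in a row in it. Origin at the centre of its underside, at x = 248, y = -43.5 mm of the chute; axes as tray_empty.
- filter_a: Waiting filter capsule: loose white drum with a green band, 60 mm diameter, 26 mm high, grey spigot of 22 mm diameter and 10 mm height on top, about 80 g. Lies flat on the left half of the deck. Origin at the centre of its underside, z up.
- filter_b: The other waiting filter capsule, the same as filter_a, flat on the right half of the deck. Origin at the centre of its underside.
- filter_c: Filter capsule like filter_a, already in the full tray, at its far end; to be left alone. Origin at the centre of its underside.
- filter_d: Filter capsule like filter_a, in the middle of the full tray; to be left alone. Origin at the centre of its underside.
- filter_e: Filter capsule like filter_a, in the full tray at the chute's end; to be left alone. Origin at the centre of its underside.
- wipes_tub: White tub of wipes with a blue cap, 84 mm diameter, 130 mm high, loose on the table. Origin at the centre of its underside. To be left alone.
- screwdriver: Screwdriver lying on the table, loose, along its own x. Origin at its middle, on the underside. To be left alone.
- gas_fitting: Brass gas fitting standing on the table, loose, 34 mm diameter, 58 mm high. Origin at the centre of its underside. To be left alone.
Not all that is in view belongs to the job. Leave any brown look-alike of the filter_a alone. What is shaped like the filter_b but purple is not meant.

How it is judged:
By the outcome, as a careful person would: the job done as asked, in the order asked, and still so for the second after the job is handed in, with the robot touching nothing.
It also fails if it takes over 64 s, if anything falls off the work surface, if the arm or the gripper's body presses on something with over 40 N, if the wrist force passes 120 N, or if a joint passes its speed limit or range.

## Working session

There is one attempt and no reset: what is moved stays moved. The work goes in short steps, each a Python script; the robot and the scene stay as the last script left them, time stands still between calls to the robot, and variables do not carry over. Pictures are saved under pics/ and viewed, and the job is handed in when it is done.

```bash
mkdir -p pics
python3 - <<'E'
from rig import manip
import cv2
for n in("scene","top","wrist"):
    c=manip.camera(n); cv2.imwrite(f"pics/{n}0.png",c["image"][:,:,::-1])
    print(n,c["fx"],c["cx"],c["cy"],c["k1"],c.get("cam_to_world",c.get("mount")))
print(manip.get_time(),manip.get_position(),manip.get_ee_rot(),manip.get_width())
E
```

```text
scene 478.9018742864877 273.62531609760697 204.39985644288868 -0.15124558836441243 [[ 0.18508523  0.50087829 -0.84549654  1.54091269]
 [ 0.98245029 -0.11455673  0.14720114 -0.14006274]
 [-0.02312746 -0.85790308 -0.51329078  0.76109393]
 [ 0.          0.          0.          1.        ]]
top 430.18677526971203 276.12623596552635 208.45323008534535 -0.030390928797007777 [[ 8.39207263e-04 -9.97228681e-01  7.43925595e-02  4.60833705e-01]
 [-9.99922897e-01 -1.75849579e-03 -1.22926255e-02  2.92595120e-02]
 [ 1.23893777e-02 -7.43765075e-02 -9.97153267e-01  1.42510625e+00]
 [ 0.00000000e+00  0.00000000e+00  0.00000000e+00  1.00000000e+00]]
wrist 296.1391433180805 278.8044521375376 212.50475388182792 0.003388666515025723 [[ 1.10411917e-03 -3.02000077e-01  9.53307261e-01 -1.20584009e-01]
 [ 9.99999385e-01  4.29891117e-04 -1.02201187e-03 -5.10986776e-05]
 [-1.01170659e-04  9.53307804e-01  3.02000366e-01 -7.72928475e-02]
 [ 0.00000000e+00  0.00000000e+00  0.00000000e+00  1.00000000e+00]]
0.15 [ 0.23449893 -0.57891627  0.25270925] [ 2.01094703  0.39300254 -2.01134148] 0.08550652615704823
```

View pics/top0.png

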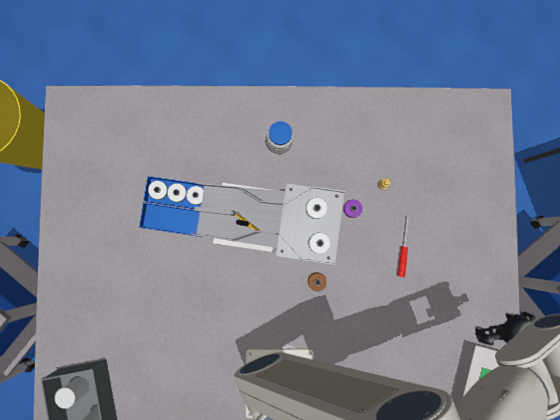

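View pics/scene0.png

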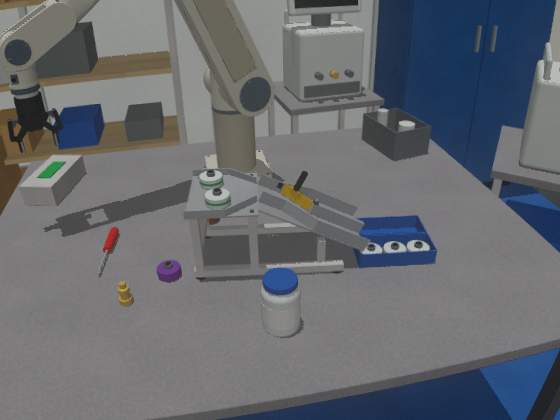

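Run:
```python
import cv2
im=cv2.imread("pics/top0.png")
cv2.imwrite("pics/topc.png",cv2.resize(im[165:275,130:365],None,fx=3.4,fy=3.4,interpolation=cv2.INTER_CUBIC))
im=cv2.imread("pics/scene0.png")
cv2.imwrite("pics/scenec.png",cv2.resize(im[150:290,150:450],None,fx=2.6,fy=2.6,interpolation=cv2.INTER_CUBIC))
```

```text
(no output)
```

View pics/topc.png

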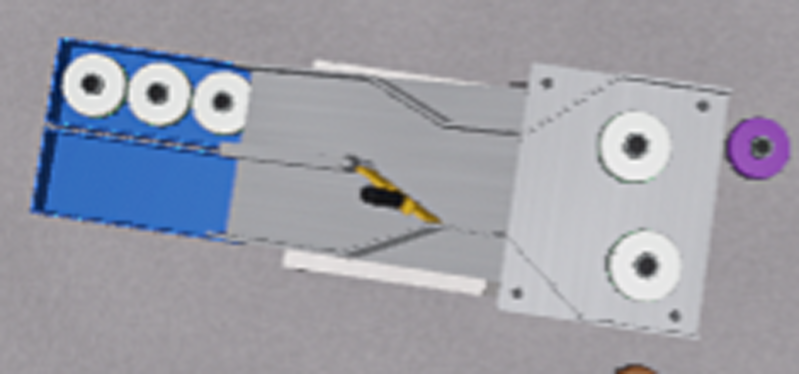

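View pics/scenec.png

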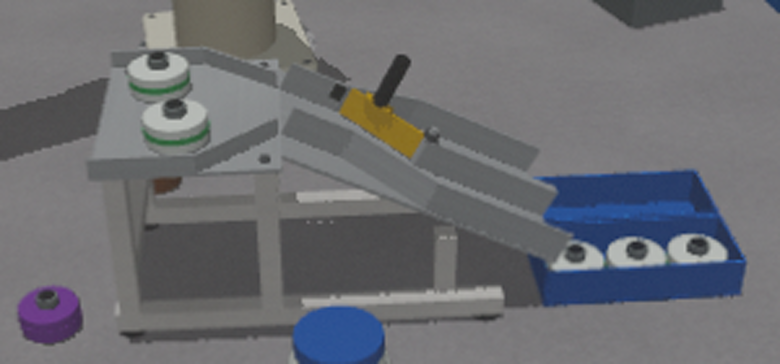

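```bash
cat > h.py <<'E'
import numpy as np,cv2
from scipy.optimize import least_squares
def ray(c,uv,T=None):
    T=c["cam_to_world"] if T is None else T
    d=np.array([(uv[0]-c["cx"])/c["fx"],(uv[1]-c["cy"])/c["fy"]]); p=d.copy()
    for _ in range(20): p=d/(1+c["k1"]*(p@p))
    T=np.array(T)
    return T[:3,3],T[:3,:3]@np.array([p[0],p[1],1])
def onplane(c,uv,z,T=None):
    o,d=ray(c,uv,T); return o+d*(z-o[2])/d[2]
def fit(L,W): # 2D rigid local->world
    L=np.array(L);W=np.array(W);
    f=lambda q:(L@np.array([[np.cos(q[2]),np.sin(q[2])],[-np.sin(q[2]),np.cos(q[2])]])+q[:2]-W).ravel()
    r=least_squares(f,[.6,0,1.5]);return r.x,f(r.x).reshape(-1,2)
E
python3 - <<'E'
from h import *
from rig import manip
c=manip.camera("top")
P=lambda u,v:(130+(u+.5)/3.4-.5,165+(v+.5)/3.4-.5)
pts={'rearR':((731,90),.185,(-.27,-.106)),'rearL':((698,338),.185,(-.27,.106)),'lipR':((529,65),.185,(-.1,-.106)),'lipL':((499,305),.185,(-.1,.106)),
'trFR':((62,38),.042,(.348,-.085)),'trFL':((32,212),.042,(.348,.085))}
L=[];W=[]
for k,(uv,z,l) in pts.items():
    w=onplane(c,P(*uv),z);print(k,w.round(4));L.append(l);W.append(w[:2])
q,r=fit(L,W);print(q,np.degrees(q[2]));print(r.round(4))
q,r=fit(L[:4],W[:4]);print(q,r.round(4))
R=np.array([[np.cos(q[2]),-np.sin(q[2])],[np.sin(q[2]),np.cos(q[2])]])
for n,uv in(('a',(646,266)),('b',(635,146))):
    w=onplane(c,P(*uv),.221);print(n,w,R.T@(w[:2]-q[:2]))
# post top
w=onplane(c,P(368,194),.195);print('post',w,R.T@(w[:2]-q[:2]))
for n,uv,z in(('purple',(760,147),.036),): print(onplane(c,P(*uv),z))
print(manip.get_joint_positions(),manip.get_contact_force())
E
```

```text
rearR [ 0.6043 -0.1852  0.185 ]
rearL [ 0.3935 -0.155   0.185 ]
lipR [ 0.6253 -0.0124  0.185 ]
lipL [0.4213 0.013  0.185 ]
trFR [0.6693 0.4278 0.042 ]
trFL [0.5035 0.4524 0.042 ]
[0.53723918 0.09734888 1.4290732 ] 81.87986292279098
[[-0.0002  0.0003]
 [ 0.0006  0.0001]
 [ 0.0027 -0.0042]
 [-0.0031  0.0003]
 [ 0.0012  0.002 ]
 [-0.0013  0.0015]]
[0.53635011 0.09834885 1.43388375] [[ 0.0003  0.0017]
 [ 0.0009  0.0004]
 [ 0.0024 -0.0028]
 [-0.0036  0.0007]]
a [ 0.45437471 -0.10732677  0.221     ] [-0.21493936  0.05313659]
b [ 0.55330437 -0.09885225  0.221     ] [-0.19304171 -0.04371065]
post [0.51442263 0.12339839 0.195     ] [0.02182235 0.02514117]
[ 0.56676931 -0.23822024  0.036     ]
[-1.20499501e+00  4.23615538e-01  1.63036496e+00 -6.10784019e-06
  1.08861221e+00 -1.89932001e-02] [-0.51531498  0.29058924  0.14910692]
```

```bash
cat >> h.py <<'E'
from scipy.spatial.transform import Rotation as Ro
Q=np.array([.5372,.0975,1.4300])
def w(x,y,z):
    c,s=np.cos(Q[2]),np.sin(Q[2]); return np.array([Q[0]+c*x-s*y,Q[1]+s*x+c*y,z])
def loc(p):
    c,s=np.cos(Q[2]),np.sin(Q[2]); d=np.array(p)[:2]-Q[:2]; return np.array([c*d[0]+s*d[1],-s*d[0]+c*d[1],p[2]])
def ori(sign,yaw=0):
    a=Q[2]+yaw+np.pi/2; y=sign*np.array([np.cos(a),np.sin(a),0]); x=np.array([0,0,-1.]); z=np.cross(x,y)
    return Ro.from_matrix(np.stack([x,y,z],1)).as_rotvec()
E
python3 - <<'E'
from h import *
from rig import manip
print(Ro.from_rotvec(manip.get_ee_rot()).as_matrix().round(3))
for s in(1,-1):
  for p in (w(.008,.075,.36),w(.008,.07,.21),w(.008,-.01,.21),w(-.25,.06,.22),w(-.13,0,.22)):
    j=manip.solve_ik(p,ori(s)); print(s,p.round(3),None if j is None else np.round(j,2))
E
```

```text
[[-0.     0.375 -0.927]
 [ 0.001 -0.927 -0.375]
 [-1.    -0.001 -0.   ]]
1 [0.464 0.116 0.36 ] None
1 [0.469 0.115 0.21 ] None
1 [0.548 0.104 0.21 ] None
1 [ 0.443 -0.142  0.22 ] None
1 [ 0.519 -0.031  0.22 ] None
-1 [0.464 0.116 0.36 ] [ 0.22  0.08  1.83 -0.    1.23  0.36]
-1 [0.469 0.115 0.21 ] [ 0.22  0.28  1.97 -0.    0.89  0.36]
-1 [0.548 0.104 0.21 ] [ 0.17  0.38  1.81 -0.    0.95  0.31]
-1 [ 0.443 -0.142  0.22 ] [-0.34  0.24  2.   -0.    0.9  -0.19]
-1 [ 0.519 -0.031  0.22 ] [-0.08  0.31  1.89 -0.    0.94  0.06]
```

Run:
```python
from h import *
from rig import manip
p=manip.get_position(); manip.servo_line([p[0],p[1],.36],rate=.25)
manip.command_gripper(0.0,20)
manip.move_to(w(.010,.085,.36),ori(-1))
print(manip.get_position(),loc(manip.get_position()),manip.get_time(),manip.get_width(),manip.get_contact_force())
for n in("scene","top","wrist"):
    c=manip.camera(n); cv2.imwrite(f"pics/{n}1.png",c["image"][:,:,::-1])
im=cv2.imread("pics/scene1.png")
cv2.imwrite("pics/scene1c.png",cv2.resize(im[30:290,150:450],None,fx=2.3,fy=2.3,interpolation=cv2.INTER_CUBIC))
```

```text
[0.45470689 0.11881857 0.35998665] [0.00953123 0.08466847 0.35998665] 4.1333 -0.00012621885921456586 [ 0.27487157 -0.34428576  0.59592116]
```

View pics/scene1c.png

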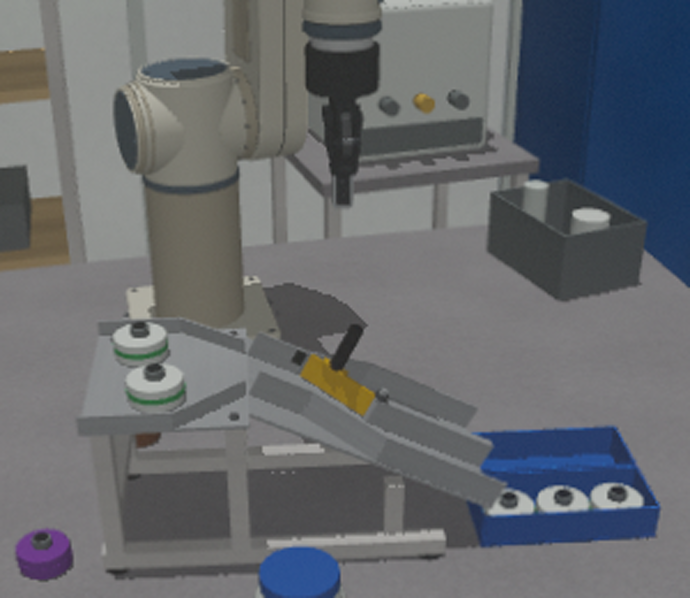

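View pics/wrist1.png

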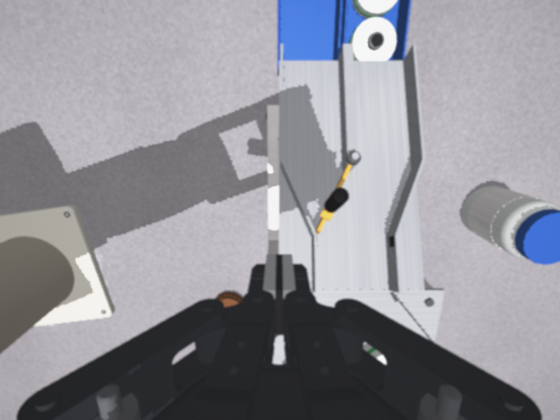

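Run:
```python
from h import *
from rig import manip
c=manip.camera("scene"); t=manip.camera("top")
o,d=ray(c,(150+344/2.3,30+206/2.3)); p=np.array([.4547,.1188])
# nearest point to vertical axis through p
s=((p-o[:2])@d[:2])/(d[:2]@d[:2]); print("tip",o+s*d, "expected z .338")
P=lambda u,v:(130+(u+.5)/3.4-.5,165+(v+.5)/3.4-.5)
o2,d2=ray(t,P(364,193)); o1,d1=ray(c,(150+354/2.3,30+328/2.3))
A=np.stack([d1,-d2],1); k=np.linalg.lstsq(A,o2-o1,rcond=None)[0]
a,b=o1+k[0]*d1,o2+k[1]*d2; print(a,b,loc((a+b)/2))
```

```text
tip [0.4548981  0.11962843 0.33616584] expected z .338
[0.51266009 0.11731099 0.21827156] [0.51419953 0.12486841 0.21893872] [0.02002056 0.02684535 0.21860514]
```

Run:
```python
from h import *
from rig import manip
manip.servo_line(w(.008,.085,.212),rate=.12)
f0=np.array(manip.get_contact_force())
y=.065
manip.servo_line(w(.008,y,.212),rate=.06)
while y>.0:
    y-=.005
    manip.servo_line(w(.008,y,.212),rate=.05)
    f=np.array(manip.get_contact_force())-f0
    print(round(y,3),f.round(2))
    if np.linalg.norm(f)>8: break
print(manip.get_time())
for n in("wrist","top"):
    c=manip.camera(n); cv2.imwrite(f"pics/{n}2.png",c["image"][:,:,::-1])
```

```text
0.06 [-0.02  0.89 -0.84]
0.055 [ 0.68  0.67 -0.71]
0.05 [-0.95  0.38 -0.  ]
0.045 [-0.74  1.06 -1.46]
0.04 [-0.01  0.84 -0.28]
0.035 [ 0.11 -0.27  0.36]
0.03 [ 0.49  0.33 -0.96]
0.025 [ 0.39 -0.16  0.4 ]
0.02 [-0.06 -0.56 -0.97]
0.015 [ 0.76  1.02 -0.79]
0.01 [-0.34 -0.57 -0.16]
0.005 [ 0.96 -0.03 -0.76]
0.0 [-0.43  0.77 -0.23]
-0.005 [-7.13  0.88  1.6 ]
9.75
```

View pics/wrist2.png

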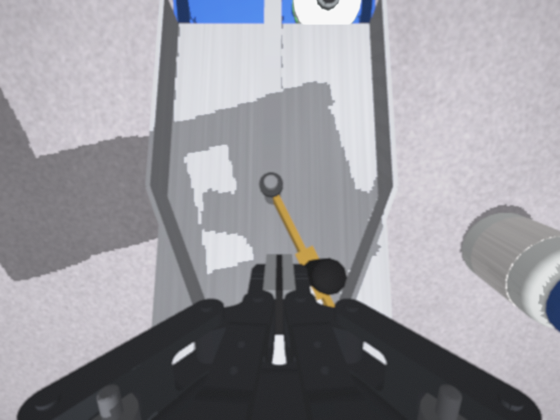

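Run:
```python
from h import *
from rig import manip
manip.servo_line(w(.008,.03,.212),rate=.08)
manip.servo_line(w(.008,.03,.30),rate=.2)
manip.move_to(w(-.07,.03,.34),ori(-1))
manip.command_gripper(.038,20)
print(manip.get_time(),manip.get_width())
for n in("wrist","top","scene"):
    c=manip.camera(n); cv2.imwrite(f"pics/{n}3.png",c["image"][:,:,::-1])
im=cv2.imread("pics/scene3.png")
cv2.imwrite("pics/scene3c.png",cv2.resize(im[70:290,150:450],None,fx=2.6,fy=2.6,interpolation=cv2.INTER_CUBIC))
```

```text
11.9167 0.03834653913335889
```

View pics/wrist3.png

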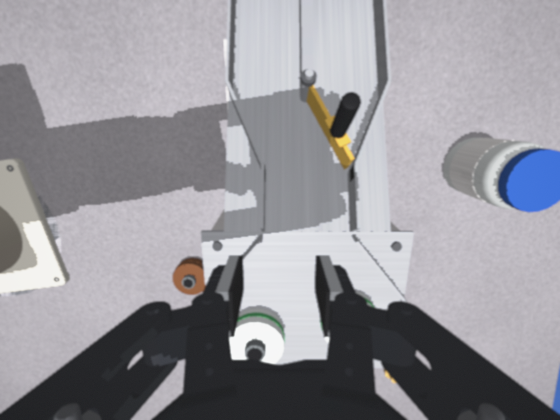

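View pics/scene3c.png

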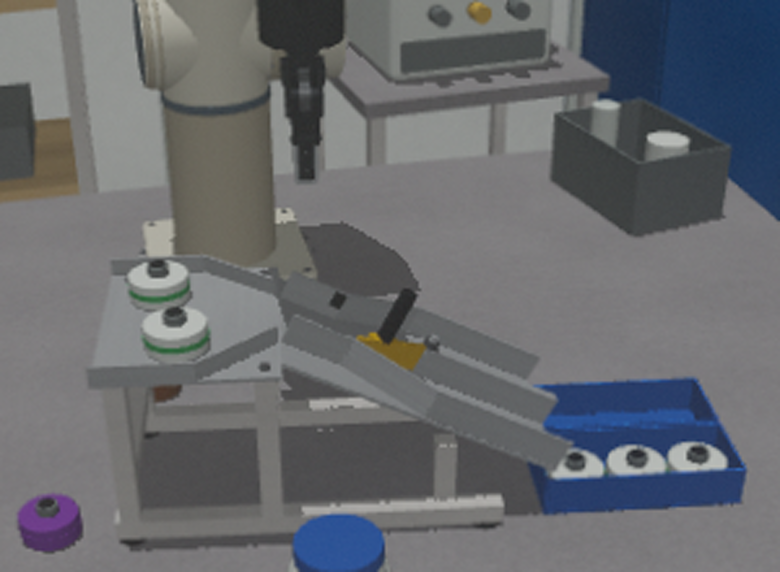

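Run:
```python
from h import *
from rig import manip
c=manip.camera("scene"); print(manip.get_position())
o,d=ray(c,(150+306/2.6,70+181/2.6))
for y in(.004,.03,.056):
    p=w(-.07,y,0)[:2]; s=((p-o[:2])@d[:2])/(d[:2]@d[:2]); q=o+s*d; print(y,q,loc(q))
```

```text
[0.4976836  0.03254741 0.33999358]
0.004 [0.52316764 0.02724091 0.32029367] [-0.07153303  0.00403394  0.32029367]
0.03 [0.49751826 0.03145732 0.30918455] [-0.07095776  0.0300212   0.30918455]
0.056 [0.47186887 0.03567374 0.29807543] [-0.07038249  0.05600847  0.29807543]
```

```bash
cat > push.py <<'E'
from h import *
from rig import manip
def push(p,tag):
    l=loc(p); print(tag,l.round(4)); x,y=l[:2]; Z=.217
    manip.move_to(w(x-.052,y,.30),ori(-1))
    manip.servo_line(w(x-.052,y,Z),rate=.12)
    f0=np.array(manip.get_contact_force())
    path=[(x-.034,y)]+[(x-.034+t*(-.125-x),y*(1-t)) for t in(.25,.5,.75,1)]+[(-.145,0),(-.132,0),(-.124,0),(-.118,0)]
    for a in path:
        manip.servo_line(w(*a,Z),rate=.06); print(np.round(a,3),(np.array(manip.get_contact_force())-f0).round(1))
        if np.linalg.norm(np.array(manip.get_contact_force())-f0)>10: print("STOP");break
    manip.hold(.3)
    manip.servo_line(w(a[0]-.01,a[1],Z),rate=.1)
    manip.servo_line(w(a[0]-.01,a[1],.30),rate=.2)
    manip.hold(.8)
    print(manip.get_time())
    for n in("wrist","top","scene"):
        c=manip.camera(n); cv2.imwrite(f"pics/{n}_{tag}.png",c["image"][:,:,::-1])
    im=cv2.imread(f"pics/scene_{tag}.png")
    cv2.imwrite(f"pics/scene_{tag}c.png",cv2.resize(im[70:290,150:450],None,fx=2.6,fy=2.6,interpolation=cv2.INTER_CUBIC))
E
python3 -c "
from push import *
push([.5533,-.0989,.221],'b')"
```

```text
b [-0.1922 -0.0435  0.221 ]
[-0.226 -0.044] [-0.8  0.1  1.1]
[-0.209 -0.033] [-0.2 -0.1  0.9]
[-0.193 -0.022] [ 0.8 -0.4  0.6]
[-0.176 -0.011] [-0.3  0.7  0.6]
[-0.159 -0.   ] [-0.2  0.7 -0.1]
[-0.145  0.   ] [ 0.2 -0.1 -0.2]
[-0.132  0.   ] [ 0.4  0.9 -0.1]
[-0.124  0.   ] [-0.5  1.1  0.1]
[-0.118  0.   ] [-0.3  0.4 -0.1]
19.3333
```

View pics/scene_bc.png

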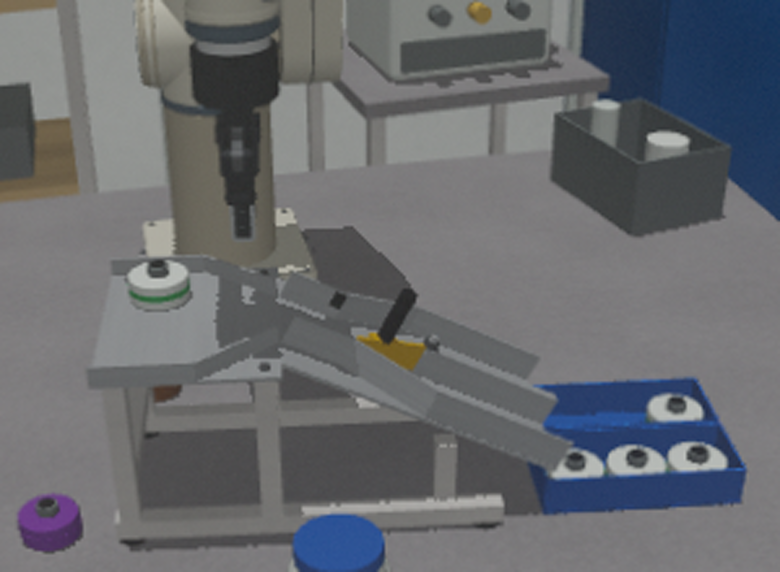

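View pics/wrist_b.png

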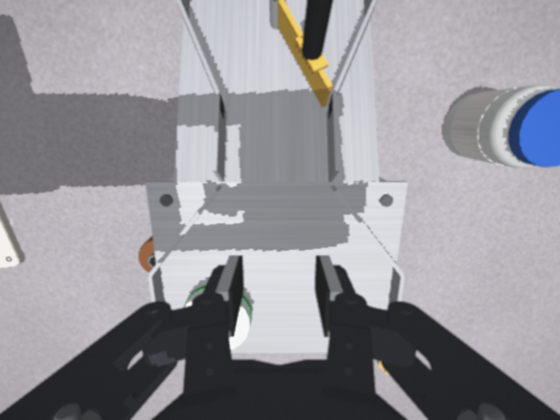

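Filter b lies at the far end of the empty tray (scene crop 676,408). The flap is still on the right rail and filter a has not moved, so I'll push a next.

```bash
python3 -c "
from push import *
push([.45437,-.10733,.221],'a')
im=cv2.imread('pics/top_a.png'); cv2.imwrite('pics/top_ac.png',cv2.resize(im[80:300,130:430],None,fx=2.6,fy=2.6,interpolation=cv2.INTER_CUBIC))"
```

```text
a [-0.2144  0.0533  0.221 ]
[-0.248  0.053] [-0.1  0.4 -1.5]
[-0.226  0.04 ] [ 0.5  0.3 -1.3]
[-0.204  0.027] [ 0.1 -0.5 -0.3]
[-0.181  0.013] [-0.3  0.4  0.2]
[-0.159  0.   ] [ 0.4 -0.2 -0. ]
[-0.145  0.   ] [-0.4  0.3 -0. ]
[-0.132  0.   ] [ 0.   0.1 -0.3]
[-0.124  0.   ] [ 0.9  1.1 -1.7]
[-0.118  0.   ] [-0.3  1.  -1. ]
26.95
```

View pics/scene_ac.png

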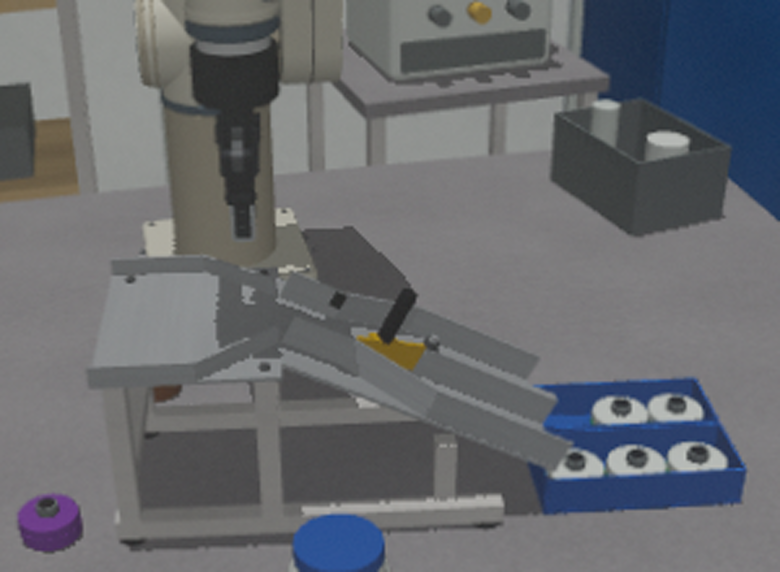

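View pics/top_ac.png

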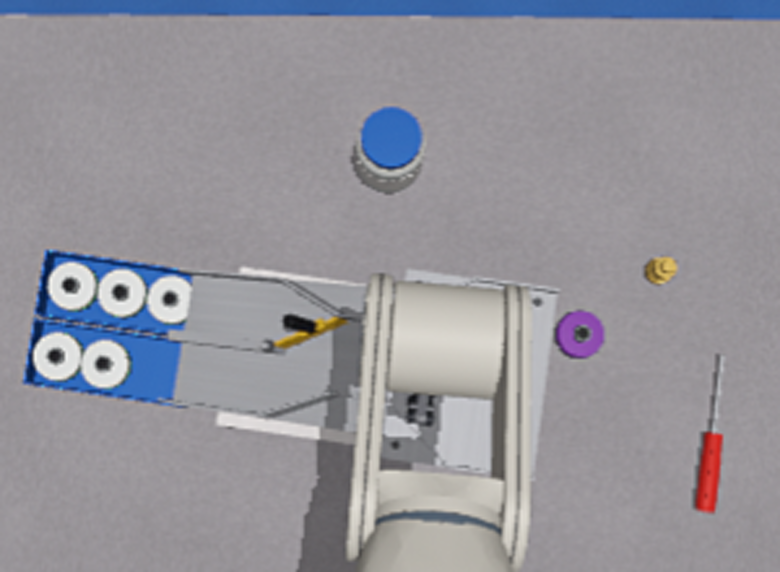

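Both filters lie flat in the empty tray (top crop 56,356 and 104,363). The three in the full tray are where they were, and the flap still rests against the right rail. The gripper is clear of everything, so I'll hand in.

```bash
python3 -c "
from rig import manip
print(manip.get_contact_force()); manip.sign_off(); print(manip.get_time())"
```

```text
[-0.48701747 -0.17374214 -0.20982541]
the job is handed in; nothing more can be done
the job is handed in; nothing more can be done
```

The job is done and handed in at about 27 s. Both waiting filters are in the formerly empty tray, and the flap lies fully against the right.

- **Flap:** I pushed it by its post with the closed fingertips until it met its stop, at about 7 N. After backing off, pictures showed it lying on the right rail, and it was still there at the end.
- **Filters:** Only then did I push filter b, then filter a, over the lip. I used the two fingertips set 38 mm apart as a cradle, without closing them. The force readings stayed under about 2 N, which is close to sensor noise.
- **Final check:** The scene and top pictures showed both filters flat in the tray, side by side at its far end. The full tray's three filters, the tub, the fitting, the screwdriver and the purple look-alike looked where they had been. The brown one was hidden under the arm from the top but still visible in the scene picture. Nothing was touching the gripper.

No checks failed. The only disagreements were a few millimetres in the picture measurements: up to 4 mm at the deck corners, and about 8 mm between the two views of the post top, whose average matched the expected spot to within 1 mm.

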